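Load the UV cleaning chamber and pull its lamp on

TASK

Start a UV clean: lift the wire basket of electrode strips by its handle and lower it into the tub of the cleaning chamber so that it stands flat on the tub floor, then put the steel lid on the chamber so that it is fully seated. Then pull the lamp switch, the mushroom-headed knob on the front, out until it clicks over and let go, so that it stays out by itself. Set the basket and lid down, do not drop them, and do not disturb the wash bottle, the measuring cylinder, the conical flask or the small beaker.

Things in the scene. Friction and masses are not known exactly. Their poses are not given: they have to be found in the camera images.
- uv_chamber: Bench-top cleaning chamber, fixed: white box 205 (x) x 190 (y) x 140 mm high with an open tub in its top and a control panel on its front. Origin under the box's middle, on the worktop; -x is the front (panel at x = -107 mm); z up. The panel also bears a fixed grey timer dial (42 mm across, 19 mm out, at y = -45, z = 80 mm), which is not used.
- tub_floor (a point): Centre of the tub's floor (x = +20, y = 0, z = 24 mm in the chamber's frame; axes as the chamber's). The tub opening is 140 (x) x 164 (y) mm about this point; its flat rim is 116 mm above the floor. A glass lamp tube along y stands out 18 mm from the tub's rear (+x) wall, 65 to 87 mm above the floor: keep clear of it.
- basket_mid (a point): Wire basket with four metal strips standing in it, loose, 98 (its x) x 124 (its y) mm, walls 55 high, 100 mm high over all, about 0.32 kg. This point is its middle, 50 mm above its underside; z up. It fits the tub with its x along the chamber's x; a half turn makes no difference. Starts left or right of the chamber, the lid on the other side.
- basket_grip (a point): Centre of the black grip bar of the basket's rigid bail, 93.5 mm above the basket's underside; the bar is 56 long (basket's x), 14 wide (y), 13 mm high, with nothing beneath it down to the basket's strips (50 mm above the underside).
- lid_mid (a point): Steel lid, loose, 170 (its x) x 184 (its y) mm, 8 thick, about 0.48 kg. Below the plate a skirt, 134 x 158 mm, 10 deep, drops into the tub opening with 3 mm play all round. This point: on the middle axis, 30 mm above the skirt's underside; z up. Seated: over the tub's centre, 160 mm above the worktop, lid's x along the chamber's x; a half turn makes no difference.
- lid_handle (a point): Centre of the lid's black bar handle, 54 mm above the skirt's underside (184 mm above the worktop when seated); the bar is 112 long (lid's y), 14 wide (x), 12 high, with 30 mm free below it between posts 92 mm apart.
- lamp_knob (a joint): Lamp switch: push-pull knob on the front panel that slides straight out along the chamber's -x. 0 = in (off), 0.014 m = fully out (on). About 7 N of spring holds it in; half-way it clicks over and then stays fully out by itself; let go before half-way it springs back. Until the lid is seated it is locked in (2 to 3 mm of play).
- knob_head (a point): Centre of the lamp switch's black mushroom head: 38 mm diameter, 22 mm long along the chamber's x, on a 17 mm shaft. Moves with the knob; pushed in it lies at x = -134, y = +45, z = 92 mm in the chamber's frame. It can be pinched across its sides (along the chamber's y) from above; about 40 N of grip holds it.
- lid_pin (a joint): Lid interlock: a sprung 8 mm pin standing 7 mm proud of the front ledge of the rim (x = -57, y = +45 mm in the chamber's frame). 0 = up, knob locked; 0.007 m = pressed flush by the seated lid's weight (about 1 N), knob free.
- wash_bottle_mid (a point): Middle of a wash bottle, 69 mm across, 212 mm high (with its bent spout 98 mm across), loose, standing beside the chamber. Leave alone.
- cylinder_mid (a point): Middle of a measuring cylinder, foot 62 mm, tube 28 mm, 195 mm high, loose, standing beside the chamber. Leave alone.
- flask_mid (a point): Middle of a conical flask, 72 mm across, 112 mm high, loose, standing in front of the chamber. Leave alone.
- beaker_mid (a point): Middle of a small glass beaker, 54 mm across, 70 mm high, loose, standing in front of the chamber. Leave alone.

How it is judged:
By the outcome, as a careful person would: the job done as asked, in the order asked, and still so for the second after the job is handed in, with the robot touching nothing.
It also fails if it takes over 72 s, if anything falls off the work surface, if the arm or the gripper's body presses on something with over 40 N, if the wrist force passes 120 N, or if a joint passes its speed limit or range.

ROBOT

A 6-joint arm with a two-finger parallel gripper is mounted at the origin on the work surface; the furniture and walls round the work are solid. World frame = base frame: x ahead of the robot, y to its left, z up, the work surface at z = 0. Lengths are in mm, angles in rad, forces in N, time in s.
With the tool pointing down it reaches from about 325 to 1000 mm from the base axis. Payload 5.1 kg.
Tool frame: the origin (TCP) lies at the very end of the fingers, on their centre line; the grasp point (between the pads) lies 19 mm behind it (r.grasp_offset is the distance from the TCP to the grasp point, in mm); z points along the fingers, y is the line along which they close (so a half turn about z gives the same grasp; the last joint's range is limited). The gripper opens to 85 mm and grips with 20 to 120 N. Pads are 22 mm wide; open, the fingers measure 114 mm over their backs; the gripper's body (76 mm by 85 mm) begins 54 mm behind the grasp point. The pads swing forward as they close: fully open they stand 13 mm farther back than shut.
Start: joints at [-1.193, 0.124, 1.65, -0, 1.367, -0.083], TCP at [289, -582.206, 205.422] pointing down, gripper open.
Joint ranges: [-2.61, 2.61], [-1.02, 2.33], [0.03, 2.71], [-1.35, 4.49], [0.32, 2.68], [-2.91, 2.91]. Speed limits (rad/s): [2.57, 2.57, 3.14, 3.14, 3.14, 3.14].

INTERFACE

Orientations are given as a unit quaternion [w, x, y, z].
In Python, from workcell import r, viewer, order gives the robot as it stands. The module is installed in compiled form; this text tells all that it offers.
- The arm moves only by the tool step_arm, never from a script. Its argument "moves" is a list that holds one entry, the list of rows, each a list of 6 numbers: the shift along the tool's x, y, z in units of 0.2 m (1.0 is 0.2 m), then the turn, a rotation vector about the tool's x, y, z in units of 120 degrees (1.0 is 120 degrees). A call has 1 to 20 rows; each row is the pose to reach, as a shift and turn from the pose commanded when the call began, along the tool's axes at that moment; what a row does not reach only later rows make up. A row lasts 1/12 s, in which the tool goes at most 41.7 mm and 7.16 degrees, less where a joint would pass 70% of its speed; a pose out of reach is approached as far as the arm can. A call with a number of a shift or a turn outside -1 to 1 is refused whole. A call with a gripper value outside its range is refused whole. "jaw" is the opening in per cent of the stroke, from 0 (shut) to 100 (fully open), set as the call begins (left out, the last holds). The fingers move at their own pace and stop on an object; "grip_force" is the grip in N (left out, the last holds). Time passes only in rows, so rows that repeat a pose let the fingers close. It gives the time, the measured TCP pose, the force, the opening and the grip force at its end, in the units of the state.
- r.sense(): the state, without advancing time (a new reading comes with each control period).
- viewer.grab_frame(name): name is "side" or "top" or "wrist"; returns a dict with "color" (400x640x3 uint8, red, green, blue), "range_z" (400x640 float32, mm along the optical axis (not along the pixel's ray), 0 where there is no reading), "fx", "fy", "cx", "cy" (pixels), "extrinsics" (4x4, takes a point from world to camera coordinates); the wrist camera has in their place "T_tool_cam" (4x4, takes a point from camera to tool coordinates, whose origin is the TCP and whose axes are the flange's). Camera axes: x right, y up, looking along -z (the intrinsics and any distortion apply to the point x, -y, -z); pixel columns grow to the right and rows downward; lengths in mm; the calibration is good to about 2 mm. A picture is of the moment at which its call begins: read the wrist's pose just before it.
- order.hand_in(): hands the job in; it is judged then, once.
Trained networks look in the newest picture that a camera, given by its name, has taken for a name from the list of things; names that differ only in an ending like _2 or _b are one class to them, and where a whole thing is asked for, a point or a joint stands for the part that bears it (a point fixed in the world has none). Each returns a list of dicts, best first, with "conf" (0 to 1); they miss things now and then, are a little off and sometimes report something else, mostly with a low value. They report only what shows in the picture. A call takes as long as a camera call.
- viewer.recognise(camera, target): "position" ([x, y, z] in mm, in world coordinates, good to about 4 mm: the middle of the surface that is visible of it).
The state is a dict: "clock": time; "joints": joint angles; "joint_velocities": joint speeds; "joint_efforts": joint torques, N m; "tcp_pos": TCP position; "orientation": TCP orientation; "wrist_force": force on the tool from outside, world axes, zero at the start; "torque": the same for the moment, N m; "gripper_width": opening from 0.0 (shut) to 1.0 (fully open); "finger_force": force on a finger pad.
Only numpy, scipy, OpenCV 4.12 (cv2) and the standard library are available. Lean on these libraries where they do the work, as an engineer would, in place of code of your own. Each camera call takes 0.05 s, during which the arm holds its last target. There are 200 camera calls.

## Working session

There is one attempt and no reset: what is moved stays moved. The work goes in short steps, Python scripts to look and compute and a tool call to move; the robot and the scene stay as the last step left them, time stands still between calls to the robot, and variables do not carry over. Pictures are saved under pics/ and viewed, at most 10 in all, crops included, and the job is handed in when it is done.

Besides the shell and the picture viewer there is one more tool, called after "Request:" by a JSON object that holds its "name" and its "arguments", one argument or row to a line. step_arm: Moves the arm, as the interface text tells. Shifts and turns lie within -1 to 1; 1 stands for 0.2 m of shift or 120 degrees of turn. Its arguments: {"type":"object","properties":{"moves":{"type":"array"},"jaw":{"type":"number"},"grip_force":{"type":"number"}},"required":["moves"]}

```bash
mkdir -p pics; cat > h.py <<'E'
import numpy as np, cv2
from workcell import r, viewer, order
from scipy.spatial.transform import Rotation as R
def pose():
    s=r.sense(); q=s["orientation"]; T=np.eye(4)
    T[:3,:3]=R.from_quat([q[1],q[2],q[3],q[0]]).as_matrix(); T[:3,3]=s["tcp_pos"]; return T
def cloud(cam):
    T=pose(); f=viewer.grab_frame(cam); d=f["range_z"].astype(float)
    v,u=np.mgrid[0:400,0:640]
    P=np.stack([(u-f["cx"])/f["fx"]*d,-(v-f["cy"])/f["fy"]*d,-d,np.ones_like(d)],-1)
    M=T@f["T_tool_cam"] if cam=="wrist" else np.linalg.inv(f["extrinsics"])
    W=(P@M.T)[...,:3]; W[d==0]=np.nan
    return f["color"],W
def save(n,c): cv2.imwrite("pics/"+n+".png",cv2.cvtColor(c,cv2.COLOR_RGB2BGR))
E
python3 - <<'E'
from h import *
s=r.sense(); print({k:np.round(v,3) for k,v in s.items()}); print(pose().round(3), r.grasp_offset)
for c in("top","side"):
    col,W=cloud(c); save(c,col); np.save(c+".npy",W)
    for n in ["uv_chamber","basket_mid","basket_grip","lid_mid","lid_handle","knob_head","wash_bottle_mid","cylinder_mid","flask_mid","beaker_mid","tub_floor","lid_pin"]:
        print(c,n,[(np.round(o["position"]).tolist(),round(o["conf"],2)) for o in viewer.recognise(c,n)[:2]])
E
```

```text
{'clock': np.float64(0.0), 'joints': array([-1.193,  0.125,  1.652, -0.   ,  1.368, -0.083]), 'joint_velocities': array([-0.002,  0.001,  0.   ,  0.001, -0.001,  0.001]), 'joint_efforts': array([-0.0000e+00, -4.2362e+01, -3.6545e+01, -0.0000e+00,  7.0000e-03,
        0.0000e+00]), 'tcp_pos': array([ 288.747, -581.592,  204.113]), 'orientation': array([-0.001,  0.974,  0.228, -0.   ]), 'wrist_force': array([-0.819,  0.772, -0.407]), 'torque': array([ 0.061, -0.024, -0.002]), 'finger_force': np.float64(0.0), 'gripper_width': np.float64(0.998)}
[[ 8.96000e-01  4.45000e-01 -1.00000e-03  2.88747e+02]
 [ 4.45000e-01 -8.96000e-01  2.00000e-03 -5.81592e+02]
 [ 0.00000e+00 -2.00000e-03 -1.00000e+00  2.04113e+02]
 [ 0.00000e+00  0.00000e+00  0.00000e+00  1.00000e+00]] 18.700000000000003
top uv_chamber [([637.0, -16.0, 108.0], 0.62)]
top basket_mid [([481.0, -280.0, 36.0], 0.58)]
top basket_grip [([476.0, -279.0, 32.0], 0.68)]
top lid_mid [([416.0, 293.0, 22.0], 0.62)]
top lid_handle [([417.0, 293.0, 16.0], 0.76)]
top knob_head [([484.0, 12.0, 105.0], 0.42)]
top wash_bottle_mid [([690.0, 200.0, 128.0], 0.95)]
top cylinder_mid [([719.0, -236.0, 78.0], 0.67)]
top flask_mid []
top beaker_mid [([384.0, -80.0, 32.0], 0.69)]
top tub_floor [([634.0, -14.0, 105.0], 0.61)]
top lid_pin []
side uv_chamber [([616.0, -13.0, 100.0], 0.82)]
side basket_mid [([428.0, 299.0, 14.0], 0.63), ([486.0, -273.0, 33.0], 0.62)]
side basket_grip [([488.0, -279.0, 40.0], 0.84)]
side lid_mid [([423.0, 297.0, 12.0], 0.8)]
side lid_handle [([428.0, 299.0, 16.0], 0.93)]
side knob_head [([487.0, 15.0, 110.0], 0.37)]
side wash_bottle_mid [([715.0, 207.0, 132.0], 0.65)]
side cylinder_mid [([718.0, -228.0, 8.0], 0.68)]
side flask_mid [([401.0, 101.0, 44.0], 0.57)]
side beaker_mid [([381.0, -81.0, 44.0], 0.75)]
side tub_floor [([613.0, -16.0, 96.0], 0.82)]
side lid_pin [([720.0, -229.0, 8.0], 0.52), ([428.0, 299.0, 18.0], 0.22)]
```

View pics/top.png

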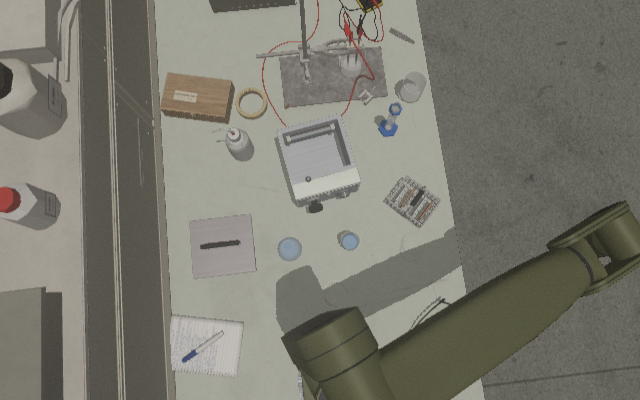

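View pics/side.png

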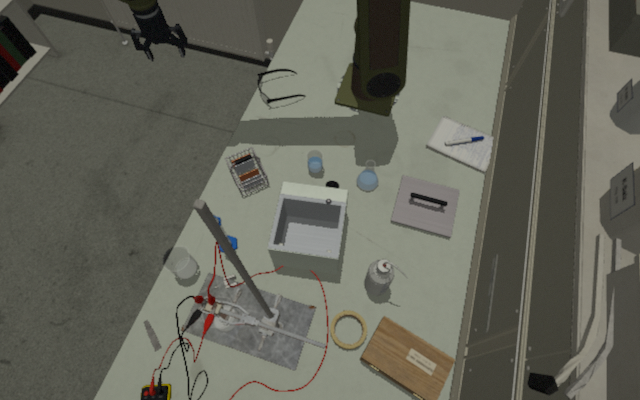

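```bash
python3 - <<'E'
from h import *
for c in("top","side"):
    W=np.load(c+".npy").reshape(-1,3); W=W[~np.isnan(W[:,0])]
    def rect(n,lo,hi):
        P=W[((W>lo)&(W<hi)).all(1)]
        if len(P)<10: print(c,n,len(P)); return
        b=cv2.minAreaRect(P[:,:2].astype(np.float32)); print(c,n,len(P),np.round(b[0],1),np.round(b[1],1),round(b[2],1),"z",np.median(P[:,2]).round(1),"mean",P[:,:2].mean(0).round(1))
    rect("chamber rim",(450,-180,132),(800,150,150))
    rect("lid plate",(280,180,9),(560,430,26)); rect("lid handle",(280,180,40),(560,430,70))
    rect("basket",(380,-400,15),(600,-180,120)); rect("basket grip",(380,-400,85),(600,-180,110))
    rect("knob",(440,-20,60),(505,80,125))
    rect("flask",(350,60,60),(445,160,140)); rect("beaker",(330,-130,40),(430,-40,100))
    rect("wash",(620,120,100),(800,300,260)); rect("cyl",(640,-300,100),(800,-170,260))
E
```

```text
top chamber rim 2216 [622.8 -15.9] [214.4 190.2] 9.1 z 139.3 mean [595.6 -19.7]
top lid plate 3385 [406.4 292.5] [256.3 193.3] 3.6 z 17.4 mean [416.7 292.3]
top lid handle 193 [418.3 293.2] [ 14.2 111. ] 0.6 z 58.3 mean [417.8 292.9]
top basket 574 [ 480.7 -281.5] [124.2 101.3] 45.6 z 52.5 mean [ 477.7 -281.9]
top basket grip 108 [ 481.1 -282. ] [14. 81.] 45.7 z 97.9 mean [ 480.  -280.3]
top knob 139 [488.4  18.9] [33.1 60.8] 0.2 z 103.4 mean [486.9   9.3]
top flask 105 [384.9  95.9] [32.3 38.1] 39.3 z 77.7 mean [383.   95.3]
top beaker 104 [385.6 -81.2] [53.  53.5] 11.2 z 67.4 mean [389.1 -81.6]
top wash 512 [696.9 219.7] [62.  90.5] 13.7 z 137.0 mean [695.  207.6]
top cyl 218 [ 754.5 -218.1] [118.2  33. ] 39.3 z 169.3 mean [ 726.6 -240. ]
side chamber rim 2173 [623.1 -13.5] [212.6 190.2] 9.2 z 140.1 mean [609.  -14.8]
side lid plate 2721 [417.3 295.4] [173.7 184.1] 0.3 z 18.1 mean [423.3 295.8]
side lid handle 188 [418.  295.3] [110.1  16.2] 89.8 z 58.7 mean [419.6 295.9]
side basket 800 [ 480.1 -278.6] [127.1 101.5] 45.3 z 45.4 mean [ 485. -274.]
side basket grip 99 [ 480.3 -278.2] [15.4 78.9] 42.4 z 97.4 mean [ 482. -278.]
side knob 79 [485.7   9.9] [20.5 40.1] 5.2 z 107.5 mean [486.   10.6]
side flask 179 [389.2  99.7] [33.5 37.9] 48.8 z 86.1 mean [389.5 100.4]
side beaker 179 [384.4 -78.5] [56.  50.9] 18.0 z 57.9 mean [383.2 -79.6]
side wash 629 [701.8 219.2] [66.4 85.2] 22.7 z 137.7 mean [714.2 211.8]
side cyl 72 [ 752.3 -208.7] [109.5  11.9] 36.0 z 172.3 mean [ 730.  -224.8]
```

The chamber is at about (625, -14.5) with a 9.1° yaw, which fits the knob seen at (486, 10). In the top image the basket is at px (413, 200), yawed 45° on the right; the lid is at (222, 245) on the left. The beaker (349, 241) and flask (289, 248) stand in front. I'm moving to the basket now.

Request:
{"name": "step_arm", "arguments": {
  "moves": [
    [[0.04,-0.025,0,0,0,0.03],[0.11,-0.07,0,0,0,0.08],[0.2,-0.12,0,0,0,0.135],[0.29,-0.175,0,0,0,0.19],[0.38,-0.23,0,0,0,0.245],[0.47,-0.285,0,0,0,0.3],[0.56,-0.34,0,0,0,0.355],[0.65,-0.395,0,0,0,0.41],[0.74,-0.45,0,0,0,0.465],[0.82,-0.5,0,0,0,0.52],[0.88,-0.535,0,0,0,0.56],[0.92,-0.56,0,0,0,0.585],[0.93,-0.565,0,0,0,0.59],[0.93,-0.565,0,0,0,0.59]]
  ],
  "jaw": 60
}}

```text
clock: 2.47
tcp_pos: [405.7, -397.9, 205.5]
orientation: [0.0, 0.926, -0.377, 0.0]
wrist_force: [-0.2, -0.0, 0.2]
gripper_width: 0.599
finger_force: 0.0
```

```bash
cat >> h.py <<'E'
def goto(x,y,z,yaw):
    "shift and turn (in move units) from the present pose to tool x at yaw deg, pointing down"
    T=pose(); a=np.radians(yaw); c,s=np.cos(a),np.sin(a)
    G=np.array([[c,s,0],[s,-c,0],[0,0,-1.]])
    d=T[:3,:3].T@(np.array([x,y,z])-T[:3,3])/200
    w=np.degrees(R.from_matrix(T[:3,:3].T@G).as_rotvec())/120
    st=r.sense(); print("t",round(float(st["clock"]),2),"tcp",T[:3,3].round(1),"yaw",np.degrees(np.arctan2(T[1,0],T[0,0])).round(2),"F",np.round(st["wrist_force"],1),"w",round(float(st["gripper_width"]),3)); print("shift",d.round(4),"turn",w.round(4))
E
python3 - <<'E'
from h import *
goto(480.3,-280,205,-44.5)
E
```

```text
t 2.47 tcp [ 405.7 -397.9  205.5] yaw -44.29 F [-0.2 -0.   0.2] w 0.599
shift [-0.1446 -0.6827  0.0026] turn [ 0.0001 -0.0001  0.0018]
```

Request:
{"name": "step_arm", "arguments": {
  "moves": [
    [[-0.01,-0.05,0,0,0,0],[-0.03,-0.15,0,0,0,0],[-0.06,-0.27,0,0,0,0],[-0.08,-0.39,0,0,0,0],[-0.11,-0.5,0,0,0,0],[-0.13,-0.6,0.02,0,0,0],[-0.14,-0.66,0.06,0,0,0],[-0.145,-0.68,0.12,0,0,0],[-0.145,-0.683,0.15,0,0,0],[-0.145,-0.683,0.15,0,0,0],[-0.145,-0.683,0.15,0,0,0]]
  ]
}}

```text
clock: 3.38
tcp_pos: [479.2, -280.8, 174.1]
orientation: [-0.0, 0.926, -0.378, -0.001]
wrist_force: [0.0, -0.0, -0.2]
gripper_width: 0.604
finger_force: 0.0
```

```bash
python3 - <<'E'
from h import *
c,W=cloud("wrist"); save("w1",c)
P=W.reshape(-1,3); P=P[~np.isnan(P[:,0])]
P=P[(P[:,2]>90)&(P[:,2]<110)&(np.hypot(P[:,0]-480,P[:,1]+280)<60)]
print(len(P),cv2.minAreaRect(P[:,:2].astype(np.float32)),P.mean(0),np.percentile(P[:,2],[5,50,95]))
goto(480.3,-280,75,-44.5)
E
```

```text
1298 ((479.4076843261719, -280.269775390625), (13.548105239868164, 75.99488830566406), 45.85517120361328) [ 481.30259678 -282.44553197   97.47716176] [93.21376795 98.17371586 99.76415532]
t 3.43 tcp [ 479.6 -281.2  175. ] yaw -44.46 F [ 0.4 -0.   0.2] w 0.603
shift [-0.0013 -0.0067  0.5   ] turn [0.0002 0.0003 0.0003]
```

View pics/w1.png

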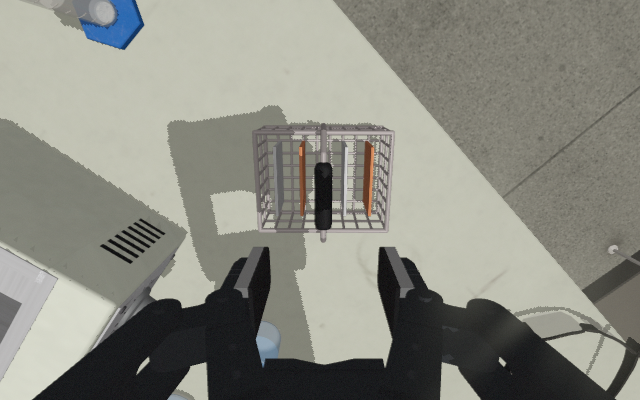

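The grip bar is at px (323, 195), midway between the pads at columns 260 and 390, and measures (479.4, -280.3, top z 98-99.8). That agrees with the other cameras, so I'll descend and grip.

Request:
{"name": "step_arm", "arguments": {
  "moves": [
    [[0,0,0.05,0,0,0],[0,0,0.13,0,0,0],[0,0,0.22,0,0,0],[0,0,0.31,0,0,0],[0,0,0.39,0,0,0],[0,0,0.45,0,0,0],[0,0,0.49,0,0,0],[0,0,0.5,0,0,0],[0,0,0.5,0,0,0]]
  ]
}}

```text
clock: 4.18
tcp_pos: [480.0, -280.5, 75.0]
orientation: [-0.0, 0.926, -0.378, -0.0]
wrist_force: [0.7, 0.9, -0.4]
gripper_width: 0.594
finger_force: 0.0
```

Request:
{"name": "step_arm", "arguments": {
  "moves": [
    [[0,0,0,0,0,0],[0,0,0,0,0,0],[0,0,0,0,0,0],[0,0,0,0,0,0],[0,0,0,0,0,0],[0,0,0,0,0,0],[0,0,0,0,0,0]]
  ],
  "jaw": 0,
  "grip_force": 45
}}

```text
clock: 4.77
tcp_pos: [480.3, -280.4, 75.6]
orientation: [0.0, 0.926, -0.378, 0.0]
wrist_force: [-0.0, 0.6, -0.2]
gripper_width: 0.003
finger_force: 0.0
```

```bash
python3 - <<'E'
from h import *
goto(480.3,-280,75,-44.5); s=r.sense(); print(s["finger_force"])
a,W=cloud("wrist"); b,V=cloud("side")
save("w2",np.hstack([cv2.resize(a,(480,300)),cv2.resize(b[110:230,180:308],(320,300))]))
for X in(W,V):
    P=X.reshape(-1,3); P=P[~np.isnan(P[:,0])]; P=P[(P[:,2]>85)&(P[:,2]<110)&(np.hypot(P[:,0]-480,P[:,1]+280)<70)]
    print(len(P),cv2.minAreaRect(P[:,:2].astype(np.float32)))
E
```

```text
t 4.77 tcp [ 480.3 -280.4   75.6] yaw -44.4 F [-0.   0.6 -0.2] w 0.003
shift [-0.0012 -0.0016  0.0028] turn [-0.     -0.0001  0.0009]
0.0
1681 ((496.4785461425781, -297.0335998535156), (25.725692749023438, 34.692588806152344), 45.04843521118164)
81 ((481.90924072265625, -276.733154296875), (16.85039520263672, 81.3028564453125), 44.54603576660156)
```

View pics/w2.png

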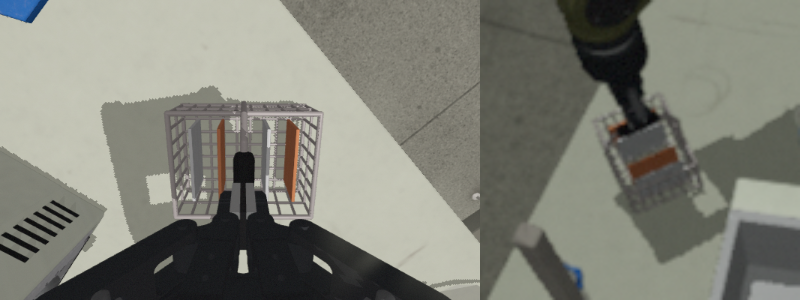

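The wrist view shows the bar's far end at px (243, 165), with the fingers seemingly astride it. The reported opening of 0.003 contradicts that, so I'll dwell longer, then try a small slow lift.

Request:
{"name": "step_arm", "arguments": {
  "moves": [
    [[0,0,0,0,0,0],[0,0,0,0,0,0],[0,0,-0.01,0,0,0],[0,0,-0.03,0,0,0],[0,0,-0.05,0,0,0],[0,0,-0.07,0,0,0],[0,0,-0.075,0,0,0],[0,0,-0.075,0,0,0]]
  ]
}}

```text
clock: 5.53
tcp_pos: [480.7, -280.7, 91.3]
orientation: [0.0, 0.926, -0.378, 0.001]
wrist_force: [0.1, 0.9, -0.1]
gripper_width: -0.003
finger_force: 0.0
```

```bash
python3 - <<'E'
from h import *
goto(480.3,-280,75,-44.5); s=r.sense(); print(s["finger_force"],s["gripper_width"])
a,W=cloud("wrist"); b,V=cloud("side")
save("w3",np.hstack([cv2.resize(a[150:400,200:440],(480,500)),cv2.resize(b[130:210,210:280],(320,500))]))
E
```

```text
t 5.53 tcp [ 480.7 -280.7   91.3] yaw -44.4 F [ 0.1  0.9 -0.1] w -0.003
shift [-0.004  -0.0013  0.0817] turn [-0.0001 -0.0007  0.0008]
0.0 -0.002884674347601064
```

View pics/w3.png

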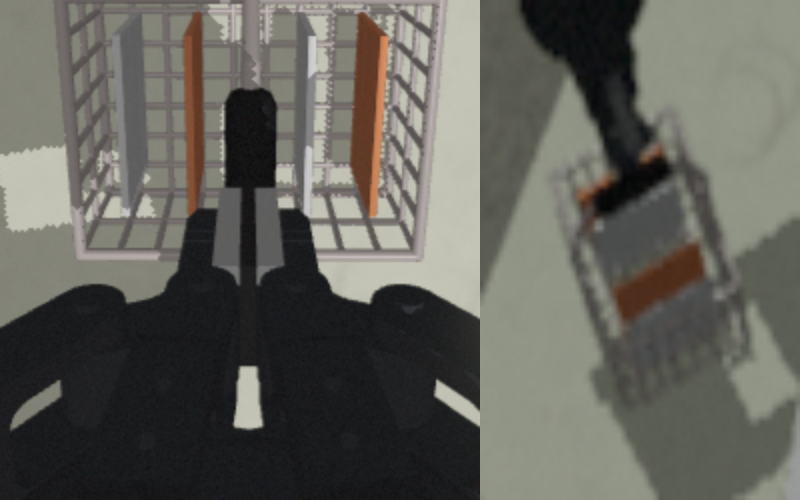

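```bash
python3 - <<'E'
from h import *
T=pose(); Ti=np.linalg.inv(T)
for n in("wrist","side","top"):
    c,W=cloud(n); print(n)
    Q=(W@Ti[:3,:3].T)+Ti[:3,3]          # tool coords
    m=(np.abs(Q[...,0])<45)&(np.abs(Q[...,1])<25)&(Q[...,2]<22)&(Q[...,2]>-80)
    P=Q[m]; C=c[m]
    for lo in range(-80,22,6):
        k=(P[:,2]>=lo)&(P[:,2]<lo+6)
        if k.sum()>3: print(lo,k.sum(),"x",np.percentile(P[k,0],[2,98]).round(0),"y",np.percentile(P[k,1],[2,98]).round(0),C[k].mean(0).round())
E
```

```text
wrist
-80 1894 x [-8. 13.] y [-24.  24.] [26. 27. 29.]
-74 1713 x [-8. 14.] y [-23.  23.] [29. 30. 32.]
-68 726 x [-10.  13.] y [-16.  17.] [40. 40. 41.]
-62 420 x [-9. 11.] y [-11.   8.] [68. 67. 67.]
-56 510 x [ 6. 11.] y [-13.  13.] [52. 52. 53.]
-50 462 x [ 6. 11.] y [-13.  13.] [53. 53. 54.]
-44 397 x [ 6. 11.] y [-13.  13.] [53. 53. 54.]
-38 354 x [ 6. 11.] y [-12.  13.] [57. 56. 57.]
-32 90 x [ 6. 11.] y [-10.  11.] [74. 74. 73.]
-14 500 x [ 2. 24.] y [-4.  5.] [19. 19. 20.]
-8 889 x [ 1. 34.] y [-6.  8.] [38. 37. 37.]
-2 124 x [24. 39.] y [-3.  6.] [116. 110. 108.]
4 87 x [37. 43.] y [-2.  3.] [131. 125. 122.]
10 58 x [41. 45.] y [-2.  3.] [135. 129. 126.]
side
-80 6 x [-10.  12.] y [-17. -12.] [37. 40. 37.]
-44 6 x [-5.  6.] y [-16. -13.] [15. 17. 18.]
-38 6 x [-9.  9.] y [-14.  -7.] [42. 39. 36.]
-14 40 x [-26.  24.] y [-8.  4.] [15. 14. 14.]
-8 39 x [-36.  33.] y [-8.  4.] [37. 37. 36.]
-2 20 x [-41.  37.] y [-7.  1.] [72. 71. 68.]
4 4 x [-44.  42.] y [-3. -0.] [75. 73. 71.]
10 4 x [-38.  44.] y [-3. -1.] [91. 89. 85.]
top
```

The depth data shows the real fingertips end about 30 mm short of the nominal TCP, at tool z ≈ -30. The fingers therefore closed above the bar, and I must command 30 mm lower. I'll reopen here and descend to TCP z ≈ 45.

Request:
{"name": "step_arm", "arguments": {
  "moves": [
    [[0,0,0,0,0,0],[0,0,0,0,0,0],[0,0,0,0,0,0],[0,0,0,0,0,0],[0,0,0.02,0,0,0],[0,0,0.07,0,0,0],[0,0,0.13,0,0,0],[0,0,0.19,0,0,0],[0,0,0.225,0,0,0],[0,0,0.235,0,0,0],[0,0,0.235,0,0,0]]
  ],
  "jaw": 60
}}

```text
clock: 6.7
tcp_pos: [479.4, -279.8, 41.8]
orientation: [-0.0, 0.926, -0.378, -0.001]
wrist_force: [-1.1, -0.2, 0.7]
gripper_width: 0.601
finger_force: 0.0
```

Request:
{"name": "step_arm", "arguments": {
  "moves": [
    [[0,0,0,0,0,0],[0,0,0,0,0,0],[0,0,0,0,0,0],[0,0,0,0,0,0],[0,0,0,0,0,0],[0,0,0,0,0,0],[0,0,0,0,0,0]]
  ],
  "jaw": 0,
  "grip_force": 45
}}

```text
clock: 7.28
tcp_pos: [480.6, -281.0, 44.1]
orientation: [0.0, 0.926, -0.378, 0.001]
wrist_force: [-0.9, -2.8, 2.9]
gripper_width: 0.152
finger_force: 46.1
```

Request:
{"name": "step_arm", "arguments": {
  "moves": [
    [[0,0,-0.01,0,0,0],[0,0,-0.03,0,0,0],[0,0,-0.08,0,0,0],[0,0,-0.16,0,0,0],[0,0,-0.26,0,0,0],[0,0,-0.37,0,0,0],[0,0,-0.48,0,0,0],[0,0,-0.59,0,0,0],[0,0,-0.7,0,0,0],[0,0,-0.8,0,0,0],[0,0,-0.88,0,0,0],[0,0,-0.93,0,0,0],[0,0,-0.95,0,0,0],[0,0,-0.95,0,0,0]]
  ]
}}

```text
clock: 8.45
tcp_pos: [480.5, -280.5, 234.4]
orientation: [0.0, 0.926, -0.378, 0.001]
wrist_force: [-0.7, 0.7, -3.0]
gripper_width: 0.153
finger_force: 45.5
```

```bash
python3 - <<'E'
from h import *
c=np.array([625,-14.5]); a=np.radians(9.15)
g=c+15*np.array([np.cos(a),np.sin(a)]); print(g)
goto(*g,234,9.15)
E
```

```text
[639.80913118 -12.11470468]
t 8.45 tcp [ 480.5 -280.5  234.4] yaw -44.39 F [-0.7  0.7 -3. ] w 0.153
shift [-0.3693 -1.5161  0.002 ] turn [ 2.000e-04 -7.000e-04 -4.462e-01]
```

Request:
{"name": "step_arm", "arguments": {
  "moves": [
    [[-0.01,-0.04,0,0,0,-0.02],[-0.03,-0.1,0,0,0,-0.06],[-0.05,-0.18,0,0,0,-0.1],[-0.07,-0.27,0,0,0,-0.15],[-0.09,-0.37,0,0,0,-0.2],[-0.12,-0.47,0,0,0,-0.25],[-0.14,-0.57,0,0,0,-0.3],[-0.16,-0.66,0,0,0,-0.35],[-0.18,-0.73,0,0,0,-0.39],[-0.19,-0.78,0,0,0,-0.42],[-0.2,-0.8,0,0,0,-0.44],[-0.2,-0.8,0,0,0,-0.446],[-0.2,-0.8,0,0,0,-0.446]]
  ]
}}

```text
clock: 9.53
tcp_pos: [562.8, -137.7, 231.7]
orientation: [-0.001, 0.997, 0.08, -0.001]
wrist_force: [-0.3, 0.4, -2.6]
gripper_width: 0.154
finger_force: 45.4
```

```bash
python3 - <<'E'
from h import *
goto(639.8,-12.1,234,9.15)
c,W=cloud("wrist"); save("w4",c); np.save("w4.npy",W)
P=W.reshape(-1,3); P=P[~np.isnan(P[:,0])]; P=P[(P[:,2]>132)&(P[:,2]<147)&(P[:,0]>480)]
print(len(P),cv2.minAreaRect(P[:,:2].astype(np.float32)))
E
```

```text
t 9.53 tcp [ 562.8 -137.7  231.7] yaw 9.13 F [-0.3  0.4 -2.6] w 0.154
shift [ 0.4795 -0.559  -0.0122] turn [-0.0006  0.0013 -0.0002]
16724 ((614.5440673828125, -93.73597717285156), (166.66790771484375, 343.6451721191406), 9.062142372131348)
```

View pics/w4.png

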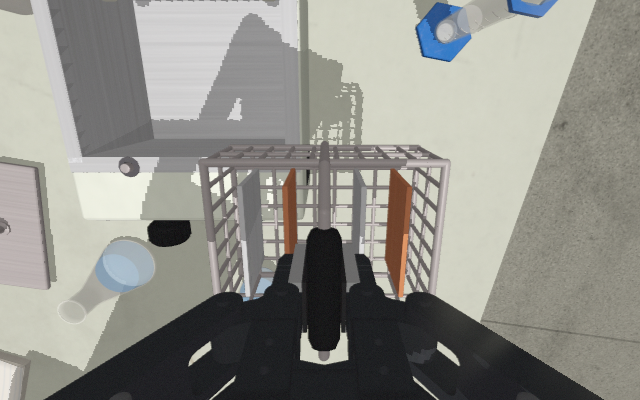

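The basket is held square to the chamber, and the tub opening is at px 135-300, rows 0-155. I'll move over the tub.

Request:
{"name": "step_arm", "arguments": {
  "moves": [
    [[0.02,-0.02,0,0,0,0],[0.05,-0.06,0,0,0,0],[0.1,-0.12,0,0,0,0],[0.16,-0.19,0,0,0,0],[0.22,-0.26,0,0,0,0],[0.29,-0.34,0,0,0,0],[0.35,-0.41,0,0,0,0],[0.41,-0.48,0,0,0,0],[0.45,-0.53,0,0,0,0],[0.475,-0.555,0,0,0,0],[0.48,-0.56,0,0,0,0],[0.48,-0.56,0,0,0,0],[0.48,-0.56,0,0,0,0]]
  ]
}}

```text
clock: 10.67
tcp_pos: [640.4, -12.9, 233.3]
orientation: [0.0, 0.997, 0.079, -0.0]
wrist_force: [0.6, -0.7, -2.6]
gripper_width: 0.159
finger_force: 45.4
```

```bash
python3 - <<'E'
from h import *
for n in("top","side"):
    c,W=cloud(n); P=W.reshape(-1,3); P=P[~np.isnan(P[:,0])]
    def rect(lo,hi,t):
        Q=P[((P>lo)&(P<hi)).all(1)]
        if len(Q)>9: print(n,t,len(Q),cv2.minAreaRect(Q[:,:2].astype(np.float32)),np.percentile(Q[:,2],[2,98]).round())
    rect((500,-140,133),(760,120,146),"rim"); rect((500,-140,180),(760,120,248),"basket")
goto(639.8,-12.1,70,9.15)
E
```

```text
top rim 683 ((622.904541015625, -15.795372009277344), (211.71292114257812, 190.044189453125), 9.129361152648926) [134. 145.]
side rim 1255 ((624.4937133789062, -13.23138427734375), (210.07455444335938, 190.07681274414062), 9.23047161102295) [134. 144.]
side basket 1056 ((641.2938232421875, -12.254844665527344), (98.08564758300781, 124.72156524658203), 9.49996566772461) [190. 246.]
t 10.77 tcp [640.3 -13.1 233.5] yaw 9.06 F [ 0.8  0.5 -2.6] w 0.158
shift [-0.0016 -0.0053  0.8173] turn [ 0.0001  0.0001 -0.0007]
```

Request:
{"name": "step_arm", "arguments": {
  "moves": [
    [[0,-0.005,0.03,0,0,0],[0,-0.005,0.08,0,0,0],[0,-0.005,0.14,0,0,0],[0,-0.005,0.2,0,0,0],[0,-0.005,0.27,0,0,0],[0,-0.005,0.34,0,0,0],[0,-0.005,0.41,0,0,0],[0,-0.005,0.48,0,0,0],[0,-0.005,0.55,0,0,0],[0,-0.005,0.61,0,0,0],[0,-0.005,0.67,0,0,0],[0,-0.005,0.72,0,0,0],[0,-0.005,0.76,0,0,0],[0,-0.005,0.78,0,0,0],[0,-0.005,0.79,0,0,0],[0,-0.005,0.8,0,0,0],[0,-0.005,0.805,0,0,0],[0,-0.005,0.81,0,0,0],[0,-0.005,0.81,0,0,0]]
  ]
}}

```text
clock: 12.35
tcp_pos: [640.7, -11.3, 71.9]
orientation: [0.0, 0.997, 0.08, 0.0]
wrist_force: [-0.1, 0.3, -3.6]
gripper_width: 0.155
finger_force: 45.3
```

Request:
{"name": "step_arm", "arguments": {
  "moves": [
    [[0,0,0.005,0,0,0],[0,0,0.01,0,0,0],[0,0,0.015,0,0,0],[0,0,0.015,0,0,0]]
  ]
}}

```text
clock: 12.68
tcp_pos: [640.4, -11.3, 68.3]
orientation: [0.0, 0.997, 0.08, -0.0]
wrist_force: [-0.5, 0.5, -1.7]
gripper_width: 0.155
finger_force: 45.4
```

Request:
{"name": "step_arm", "arguments": {
  "moves": [
    [[0,0,0.004,0,0,0],[0,0,0.008,0,0,0],[0,0,0.008,0,0,0]]
  ]
}}

```text
clock: 12.93
tcp_pos: [640.8, -11.6, 68.2]
orientation: [0.0, 0.997, 0.08, 0.0]
wrist_force: [-3.6, -1.0, 5.0]
gripper_width: 0.157
finger_force: 46.3
```

On the floor. I'll release and rise.

Request:
{"name": "step_arm", "arguments": {
  "moves": [
    [[0,0,-0.005,0,0,0],[0,0,-0.005,0,0,0],[0,0,-0.005,0,0,0],[0,0,-0.005,0,0,0],[0,0,-0.005,0,0,0],[0,0,-0.04,0,0,0],[0,0,-0.12,0,0,0],[0,0,-0.23,0,0,0],[0,0,-0.36,0,0,0],[0,0,-0.49,0,0,0],[0,0,-0.62,0,0,0],[0,0,-0.74,0,0,0],[0,0,-0.83,0,0,0],[0,0,-0.88,0,0,0],[0,0,-0.9,0,0,0]]
  ],
  "jaw": 40
}}

```text
clock: 14.18
tcp_pos: [641.4, -11.4, 249.8]
orientation: [0.0, 0.997, 0.08, 0.002]
wrist_force: [-0.5, -0.3, 0.4]
gripper_width: 0.406
finger_force: 0.0
```

```bash
python3 - <<'E'
from h import *
goto(418.2,294.3,240,91)
for n in("top","side","wrist"):
    c,W=cloud(n); P=W.reshape(-1,3); P=P[~np.isnan(P[:,0])]
    def rect(lo,hi,t):
        Q=P[((P>lo)&(P<hi)).all(1)]
        if len(Q)>9: print(n,t,len(Q),cv2.minAreaRect(Q[:,:2].astype(np.float32)),np.percentile(Q[:,2],[2,50,98]).round())
    rect((500,-140,133),(760,120,146),"rim"); rect((580,-90,72),(700,60,90),"basket wall");rect((580,-90,108),(700,60,130),"bail")
    if n=="wrist": save("w5",c)
E
```

```text
t 14.18 tcp [641.4 -11.4 249.8] yaw 9.12 F [-0.5 -0.3  0.4] w 0.406
shift [-0.8598 -1.686   0.0437] turn [ 0.0018 -0.0012 -0.6823]
top rim 640 ((619.120849609375, -14.031646728515625), (240.8677215576172, 161.124267578125), 81.10181427001953) [134. 139. 145.]
side rim 1562 ((624.474853515625, -13.304168701171875), (210.42721557617188, 190.24310302734375), 9.234604835510254) [135. 140. 144.]
side basket wall 332 ((633.7605590820312, -20.234153747558594), (115.04443359375, 144.1610107421875), 6.368110656738281) [72. 78. 88.]
side bail 173 ((634.3643188476562, -18.91368865966797), (117.01390075683594, 146.5098419189453), 5.92180061340332) [109. 121. 128.]
wrist rim 15331 ((622.815673828125, -14.364212036132812), (209.64097595214844, 190.5771484375), 9.097983360290527) [135. 139. 141.]
wrist basket wall 2450 ((633.0924682617188, -21.576217651367188), (115.67159271240234, 144.203125), 7.695806503295898) [72. 78. 88.]
wrist bail 1483 ((639.8018188476562, -15.172447204589844), (119.87985229492188, 149.81837463378906), 0.21217523515224457) [109. 122. 129.]
```

View pics/w5.png

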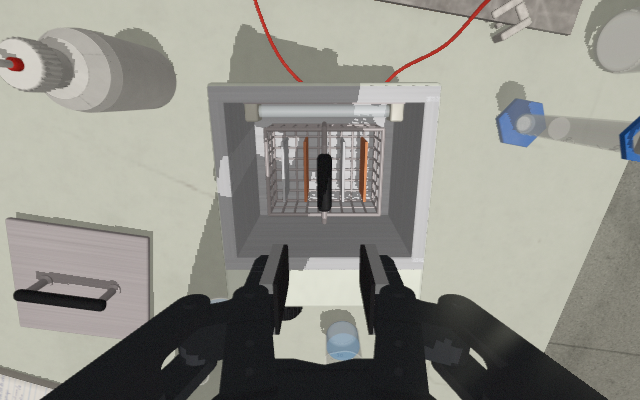

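The basket stands inside the tub at px (323, 170), square and clear of the lamp (row 110). Next is the lid.

Request:
{"name": "step_arm", "arguments": {
  "moves": [
    [[-0.02,-0.03,0,0,0,-0.02],[-0.05,-0.09,0,0,0,-0.06],[-0.1,-0.19,0,0,0,-0.11],[-0.16,-0.3,0,0,0,-0.16],[-0.22,-0.42,0,0,0,-0.21],[-0.29,-0.54,0,0,0,-0.26],[-0.35,-0.66,0,0,0,-0.31],[-0.41,-0.78,0,0,0,-0.36],[-0.47,-0.88,0,0,0,-0.41],[-0.51,-0.96,0,0,0,-0.45],[-0.53,-1.0,0,0,0,-0.48],[-0.53,-1.0,0,0,0,-0.49],[-0.53,-1.0,0,0,0,-0.49]]
  ],
  "jaw": 60
}}

```text
clock: 15.42
tcp_pos: [503.3, 169.4, 245.1]
orientation: [-0.0, 0.829, 0.559, -0.001]
wrist_force: [0.4, -0.3, -0.6]
gripper_width: 0.603
finger_force: 0.0
```

```bash
python3 - <<'E'
from h import *
goto(418.2,294.3,150,90.6)
c,W=cloud("wrist"); P=W.reshape(-1,3); P=P[~np.isnan(P[:,0])]
for lo,hi in(((300,180,10),(540,420,26)),((340,210,45),(500,380,66))):
    Q=P[((P>lo)&(P<hi)).all(1)]; print(len(Q),cv2.minAreaRect(Q[:,:2].astype(np.float32)),np.percentile(Q[:,2],[2,50,98]).round())
E
```

```text
t 15.42 tcp [503.3 169.4 245.1] yaw 67.95 F [ 0.4 -0.3 -0.6] w 0.603
shift [ 0.42   -0.628   0.4762] turn [-0.0011  0.0006 -0.1887]
22302 ((416.7872314453125, 294.4518127441406), (169.9597625732422, 184.198486328125), 0.24961495399475098) [15. 17. 19.]
1602 ((417.4351501464844, 294.36273193359375), (13.603200912475586, 111.22309112548828), 0.2739900052547455) [53. 58. 60.]
```

Request:
{"name": "step_arm", "arguments": {
  "moves": [
    [[0.02,-0.03,0,0,0,-0.02],[0.06,-0.09,0,0,0,-0.05],[0.12,-0.18,0,0,0,-0.09],[0.19,-0.28,0,0,0,-0.13],[0.26,-0.39,0.04,0,0,-0.16],[0.33,-0.49,0.1,0,0,-0.18],[0.38,-0.57,0.18,0,0,-0.186],[0.41,-0.61,0.28,0,0,-0.186],[0.42,-0.632,0.38,0,0,-0.186],[0.42,-0.632,0.45,0,0,-0.186],[0.42,-0.632,0.476,0,0,-0.186],[0.42,-0.632,0.476,0,0,-0.186]]
  ]
}}

```text
clock: 16.47
tcp_pos: [417.9, 293.6, 149.4]
orientation: [-0.001, 0.706, 0.708, -0.002]
wrist_force: [0.4, -0.1, 0.6]
gripper_width: 0.603
finger_force: 0.0
```

```bash
python3 - <<'E'
from h import *
goto(417.3,294.4,5,90.3)
E
```

```text
t 16.47 tcp [417.9 293.6 149.4] yaw 90.14 F [ 0.4 -0.1  0.6] w 0.603
shift [ 5.700e-03 -2.000e-04  7.219e-01] turn [-0.0017  0.001  -0.0013]
```

Request:
{"name": "step_arm", "arguments": {
  "moves": [
    [[0,0,0.05,0,0,0],[0,0,0.13,0,0,0],[0,0,0.23,0,0,0],[0,0,0.34,0,0,0],[0,0,0.45,0,0,0],[0,0,0.55,0,0,0],[0,0,0.63,0,0,0],[0,0,0.69,0,0,0],[0,0,0.72,0,0,0],[0,0,0.72,0,0,0],[0,0,0.72,0,0,0]]
  ]
}}

```text
clock: 17.38
tcp_pos: [419.3, 294.9, 8.3]
orientation: [0.0, 0.706, 0.708, 0.001]
wrist_force: [-0.1, 1.0, 0.1]
gripper_width: 0.602
finger_force: 0.0
```

Request:
{"name": "step_arm", "arguments": {
  "moves": [
    [[0,0,0,0,0,0],[0,0,0,0,0,0],[0,0,0,0,0,0],[0,0,0,0,0,0],[0,0,0,0,0,0],[0,0,0,0,0,0],[0,0,0,0,0,0]]
  ],
  "jaw": 0,
  "grip_force": 60
}}

```text
clock: 17.97
tcp_pos: [418.8, 295.2, 8.8]
orientation: [-0.0, 0.706, 0.709, 0.0]
wrist_force: [-3.4, 0.2, 6.0]
gripper_width: 0.15
finger_force: 59.8
```

Request:
{"name": "step_arm", "arguments": {
  "moves": [
    [[0,0,-0.01,0,0,0],[0,0,-0.03,0,0,0],[0,0,-0.08,0,0,0],[0,0,-0.16,0,0,0],[0,0,-0.26,0,0,0],[0,0,-0.37,0,0,0],[0,0,-0.48,0,0,0],[0,0,-0.59,0,0,0],[0,0,-0.7,0,0,0],[0,0,-0.8,0,0,0],[0,0,-0.88,0,0,0],[0,0,-0.93,0,0,0],[0,0,-0.95,0,0,0],[0,0,-0.95,0,0,0]]
  ]
}}

```text
clock: 19.13
tcp_pos: [418.7, 294.8, 198.4]
orientation: [0.0, 0.706, 0.709, 0.001]
wrist_force: [0.0, 0.1, -5.1]
gripper_width: 0.149
finger_force: 58.7
```

```bash
python3 - <<'E'
from h import *
goto(450,110,200,99.4); goto(480,-10,200,99.4); goto(645,-10.5,200,99.4)
c,W=cloud("side"); P=W.reshape(-1,3); P=P[~np.isnan(P[:,0])]
Q=P[((P>(300,180,190))&(P<(540,420,220))).all(1)]; print(len(Q),cv2.minAreaRect(Q[:,:2].astype(np.float32)),np.percentile(Q[:,2],[2,50,98]).round())
E
```

```text
t 19.13 tcp [418.7 294.8 198.4] yaw 90.24 F [ 0.   0.1 -5.1] w 0.149
shift [-0.9247  0.1524 -0.0083] turn [ 0.0006 -0.0003 -0.0763]
t 19.13 tcp [418.7 294.8 198.4] yaw 90.24 F [ 0.   0.1 -5.1] w 0.149
shift [-1.5254  0.2999 -0.0085] turn [ 0.0006 -0.0003 -0.0763]
t 19.13 tcp [418.7 294.8 198.4] yaw 90.24 F [ 0.   0.1 -5.1] w 0.149
shift [-1.5313  1.1248 -0.0075] turn [ 0.0006 -0.0003 -0.0763]
3235 ((419.3891906738281, 294.86163330078125), (173.64288330078125, 184.3616180419922), 0.23799531161785126) [204. 208. 211.]
```

Request:
{"name": "step_arm", "arguments": {
  "moves": [
    [[-0.02,0,0,0,0,0],[-0.06,0.01,0,0,0,-0.005],[-0.13,0.02,0,0,0,-0.01],[-0.22,0.03,0,0,0,-0.02],[-0.31,0.05,0,0,0,-0.03],[-0.4,0.06,0,0,0,-0.035],[-0.5,0.08,0,0,0,-0.045],[-0.6,0.1,0,0,0,-0.055],[-0.7,0.11,0,0,0,-0.065],[-0.79,0.13,0,0,0,-0.07],[-0.86,0.14,0,0,0,-0.076],[-0.91,0.15,0,0,0,-0.076],[-0.925,0.152,0,0,0,-0.076],[-0.925,0.152,0,0,0,-0.076]]
  ]
}}

```text
clock: 20.35
tcp_pos: [449.3, 109.3, 196.8]
orientation: [-0.001, 0.648, 0.762, -0.0]
wrist_force: [-0.5, -0.4, -5.2]
gripper_width: 0.152
finger_force: 58.7
```

```bash
python3 - <<'E'
from h import *
goto(520,-10,200,99.3);goto(645.5,-10.5,200,99.3)
E
```

```text
t 20.35 tcp [449.3 109.3 196.8] yaw 99.27 F [-0.5 -0.4 -5.2] w 0.152
shift [-0.6456  0.2526 -0.0168] turn [-0.0007 -0.0001 -0.0003]
t 20.35 tcp [449.3 109.3 196.8] yaw 99.27 F [-0.5 -0.4 -5.2] w 0.152
shift [-0.7492  0.8715 -0.0177] turn [-0.0007 -0.0001 -0.0003]
```

Request:
{"name": "step_arm", "arguments": {
  "moves": [
    [[-0.03,0.01,0,0,0,0],[-0.09,0.03,0,0,0,0],[-0.18,0.06,0,0,0,0],[-0.28,0.1,0,0,0,0],[-0.38,0.15,0,0,0,0],[-0.48,0.21,0,0,0,0],[-0.57,0.29,0,0,0,0],[-0.64,0.38,0,0,0,0],[-0.69,0.47,0,0,0,0],[-0.72,0.57,0,0,0,0],[-0.74,0.66,0,0,0,0],[-0.75,0.75,0,0,0,0],[-0.75,0.82,0,0,0,0],[-0.75,0.86,0,0,0,0],[-0.75,0.87,0,0,0,0],[-0.75,0.87,0,0,0,0],[-0.75,0.87,0,0,0,0]]
  ]
}}

```text
clock: 21.77
tcp_pos: [645.1, -9.6, 197.2]
orientation: [-0.0, 0.647, 0.763, -0.0]
wrist_force: [-1.3, 0.5, -5.5]
gripper_width: 0.153
finger_force: 58.8
```

```bash
python3 - <<'E'
from h import *
for n in("top","side","wrist"):
    c,W=cloud(n); P=W.reshape(-1,3); P=P[~np.isnan(P[:,0])]
    def rect(lo,hi,t):
        Q=P[((P>lo)&(P<hi)).all(1)]
        if len(Q)>9: print(n,t,len(Q),cv2.minAreaRect(Q[:,:2].astype(np.float32)),np.percentile(Q[:,2],[2,50,98]).round(1))
    rect((500,-150,133),(780,130,146),"rim"); rect((500,-150,198),(780,130,214),"plate");rect((500,-150,234),(780,130,256),"handle+")
goto(645.5,-10.5,200,99.2)
E
```

```text
top rim 412 ((596.829345703125, 0.2278289794921875), (273.7431335449219, 106.22340393066406), 60.60739517211914) [133.9 139.1 145. ]
top plate 772 ((645.5292358398438, -11.199424743652344), (166.49984741210938, 186.44619750976562), 7.6814494132995605) [200.4 205.8 211. ]
top handle+ 24 ((653.9236450195312, -49.30073165893555), (11.233508110046387, 17.24759292602539), 2.932206630706787) [241.9 246.8 251.8]
side rim 614 ((624.2807006835938, -12.743850708007812), (210.9142303466797, 188.95196533203125), 9.168610572814941) [134.2 139.8 144.2]
side plate 3472 ((646.0435791015625, -9.432334899902344), (171.1100311279297, 183.9654541015625), 9.46516227722168) [202.9 206.5 209.9]
side handle+ 190 ((649.1834716796875, -8.610740661621094), (20.081581115722656, 111.56298828125), 10.720669746398926) [238.2 247.4 250.4]
wrist rim 2155 ((523.6521606445312, -29.385650634765625), (8.401016235351562, 188.36285400390625), 9.439922332763672) [137.2 138.8 140.2]
wrist plate 71797 ((644.5899047851562, -10.0172119140625), (170.00270080566406, 182.716064453125), 9.30562973022461) [204.4 205.7 207.1]
wrist handle+ 8508 ((643.2239990234375, -2.730785369873047), (38.50273132324219, 93.68135833740234), 25.410863876342773) [237.1 247.2 253.6]
t 21.92 tcp [645.2  -9.8 197.7] yaw 99.37 F [-0.7 -0.2 -5.8] w 0.148
shift [-0.0037  0.001  -0.0113] turn [-0.0001  0.      0.0014]
```

The lid and tub centres agree to within about 1 mm in every camera, so I'll lower it, slowly near contact.

Request:
{"name": "step_arm", "arguments": {
  "moves": [
    [[-0.003,0,0.02,0,0,0.0015],[-0.003,0,0.06,0,0,0.0015],[-0.003,0,0.1,0,0,0.0015],[-0.003,0,0.14,0,0,0.0015],[-0.003,0,0.17,0,0,0.0015],[-0.003,0,0.19,0,0,0.0015],[-0.003,0,0.205,0,0,0.0015],[-0.003,0,0.215,0,0,0.0015],[-0.003,0,0.225,0,0,0.0015],[-0.003,0,0.235,0,0,0.0015],[-0.003,0,0.245,0,0,0.0015],[-0.003,0,0.25,0,0,0.0015],[-0.003,0,0.255,0,0,0.0015],[-0.003,0,0.26,0,0,0.0015],[-0.003,0,0.26,0,0,0.0015]]
  ]
}}

```text
clock: 23.17
tcp_pos: [645.7, -10.6, 147.8]
orientation: [0.0, 0.648, 0.761, -0.0]
wrist_force: [-6.7, -1.0, 4.3]
gripper_width: 0.15
finger_force: 59.8
```

Request:
{"name": "step_arm", "arguments": {
  "moves": [
    [[0,0,-0.02,0,0,0],[0,-0.008,-0.02,0,0,0],[0,-0.008,-0.02,0,0,0],[0,-0.008,-0.01,0,0,0],[0,-0.008,0,0,0,0],[0,-0.008,0.005,0,0,0],[0,-0.008,0.01,0,0,0],[0,-0.008,0.01,0,0,0]]
  ]
}}

```text
clock: 23.83
tcp_pos: [644.0, -10.6, 143.0]
orientation: [-0.0, 0.648, 0.761, -0.0]
wrist_force: [0.1, -0.6, -4.3]
gripper_width: 0.151
finger_force: 58.9
```

```bash
python3 - <<'E'
from h import *
s=r.sense(); print(s["tcp_pos"],s["wrist_force"],s["torque"])
for n in("top","side","wrist"):
    c,W=cloud(n); P=W.reshape(-1,3); P=P[~np.isnan(P[:,0])]
    def rect(lo,hi,t):
        Q=P[((P>lo)&(P<hi)).all(1)]
        if len(Q)>9:
            A=np.c_[Q[:,:2]-[645,-10],np.ones(len(Q))]; k=np.linalg.lstsq(A,Q[:,2],rcond=None)[0]
            print(n,t,len(Q),cv2.minAreaRect(Q[:,:2].astype(np.float32)),np.percentile(Q[:,2],[2,50,98]).round(1),"slope deg",np.degrees(k[:2]).round(2))
    rect((540,-150,150),(780,130,168),"plate")
E
```

```text
[644.04074454 -10.64376439 142.98748243] [ 0.07273617 -0.56069209 -4.3018453 ] [0.03676178 0.05707026 0.01823806]
top plate 486 ((643.2249145507812, -12.056610107421875), (149.004638671875, 204.12741088867188), 0.05839504301548004) [150.1 152.5 157.7] slope deg [-0.06 -0.  ]
side plate 2784 ((644.8201293945312, -10.041549682617188), (170.22450256347656, 183.30455017089844), 9.432948112487793) [150.2 152.5 156.2] slope deg [-0.14  0.04]
wrist plate 71176 ((643.560546875, -11.388504028320312), (169.37551879882812, 183.17138671875), 9.122068405151367) [150.4 151.6 152.9] slope deg [-0.05  0.06]
```

The skirt is in (plate top ≈ 152, level). I'll lower the last 4 mm.

Request:
{"name": "step_arm", "arguments": {
  "moves": [
    [[0,0,0.005,0,0,0],[0,0,0.01,0,0,0],[0,0,0.015,0,0,0],[0,0,0.019,0,0,0],[0,0,0.019,0,0,0]]
  ]
}}

```text
clock: 24.4
tcp_pos: [644.3, -10.7, 139.6]
orientation: [0.0, 0.648, 0.761, 0.0]
wrist_force: [0.7, -0.9, -4.2]
gripper_width: 0.151
finger_force: 58.9
```

Request:
{"name": "step_arm", "arguments": {
  "moves": [
    [[0,0,0.004,0,0,0],[0,0,0.008,0,0,0],[0,0,0.008,0,0,0]]
  ]
}}

```text
clock: 24.65
tcp_pos: [644.4, -10.7, 138.9]
orientation: [0.0, 0.648, 0.761, 0.0]
wrist_force: [-1.9, -0.8, -1.5]
gripper_width: 0.153
finger_force: 59.4
```

Request:
{"name": "step_arm", "arguments": {
  "moves": [
    [[0,0,0.004,0,0,0],[0,0,0.006,0,0,0],[0,0,0.006,0,0,0]]
  ]
}}

```text
clock: 24.9
tcp_pos: [644.5, -10.7, 138.9]
orientation: [0.0, 0.648, 0.761, 0.0]
wrist_force: [-5.2, 0.6, 5.1]
gripper_width: 0.155
finger_force: 60.2
```

```bash
python3 - <<'E'
from h import *
s=r.sense(); print(s["tcp_pos"],s["wrist_force"])
c,W=cloud("wrist"); P=W.reshape(-1,3); P=P[~np.isnan(P[:,0])]
Q=P[((P>(540,-150,140))&(P<(780,130,160))).all(1)]
print(cv2.minAreaRect(Q[:,:2].astype(np.float32)),np.percentile(Q[:,2],[2,50,98]).round(1))
E
```

```text
[644.4509354  -10.7133861  138.87892087] [-5.18915932  0.62928944  5.11163041]
((629.6700439453125, -12.351081848144531), (197.91648864746094, 185.09622192382812), 8.935995101928711) [145.5 147.1 148.4]
```

The lid is seated (plate top ≈ 148 mm). I'll release it and rise.

Request:
{"name": "step_arm", "arguments": {
  "moves": [
    [[0,0,-0.006,0,0,0],[0,0,-0.006,0,0,0],[0,0,-0.006,0,0,0],[0,0,-0.006,0,0,0],[0,0,-0.006,0,0,0],[0,0,-0.006,0,0,0],[0,0,-0.03,0,0,0],[0,0,-0.09,0,0,0],[0,0,-0.18,0,0,0],[0,0,-0.28,0,0,0],[0,0,-0.38,0,0,0],[0,0,-0.46,0,0,0],[0,0,-0.5,0,0,0],[0,0,-0.5,0,0,0]]
  ],
  "jaw": 60
}}

```text
clock: 26.12
tcp_pos: [645.9, -10.8, 241.1]
orientation: [0.002, 0.648, 0.761, 0.002]
wrist_force: [-0.9, -0.6, -0.1]
gripper_width: 0.598
finger_force: 0.0
```

```bash
python3 - <<'E'
from h import *
goto(486.3,9.6,235,9.15)
for n in("side","wrist"):
    c,W=cloud(n); P=W.reshape(-1,3); P=P[~np.isnan(P[:,0])]
    for lo,hi in(((530,-150,143),(780,130,160)),((440,-20,76),(500,40,120))):
        Q=P[((P>lo)&(P<hi)).all(1)]
        if len(Q)>9: print(n,len(Q),cv2.minAreaRect(Q[:,:2].astype(np.float32)),np.percentile(Q[:,2],[2,50,98]).round(1))
E
```

```text
t 26.12 tcp [645.9 -10.8 241.1] yaw 99.18 F [-0.9 -0.6 -0.1] w 0.598
shift [ 0.2282 -0.7714  0.0255] turn [ 0.0028 -0.0016  0.7503]
side 3455 ((629.161376953125, -12.491432189941406), (203.47894287109375, 185.98040771484375), 9.366156578063965) [144.3 147.9 151.6]
side 79 ((485.8758544921875, 10.083587646484375), (20.900053024291992, 39.299591064453125), 5.947102069854736) [ 94.5 107.1 112.5]
wrist 38364 ((643.8496704101562, -11.295486450195312), (170.39364624023438, 183.56268310546875), 9.155271530151367) [145.6 147.1 148.5]
wrist 1092 ((484.77001953125, 9.387994766235352), (23.47400665283203, 39.447025299072266), 9.951316833496094) [ 92.  106.5 111. ]
```

Request:
{"name": "step_arm", "arguments": {
  "moves": [
    [[0.01,-0.03,0,0,0,0.03],[0.02,-0.08,0,0,0,0.08],[0.04,-0.14,0,0,0,0.13],[0.06,-0.2,0,0,0,0.185],[0.08,-0.26,0,0,0,0.24],[0.1,-0.33,0,0,0,0.295],[0.12,-0.4,0,0,0,0.35],[0.14,-0.47,0,0,0,0.405],[0.16,-0.54,0,0,0,0.46],[0.18,-0.6,0,0,0,0.515],[0.2,-0.66,0,0,0,0.57],[0.21,-0.71,0,0,0,0.625],[0.22,-0.75,0,0,0,0.68],[0.23,-0.77,0,0,0,0.72],[0.23,-0.775,0,0,0,0.745],[0.23,-0.775,0,0,0,0.75],[0.23,-0.775,0,0,0,0.75]]
  ],
  "jaw": 75
}}

```text
clock: 27.63
tcp_pos: [483.3, 10.0, 235.6]
orientation: [-0.0, 0.997, 0.08, -0.001]
wrist_force: [-0.2, 0.2, -0.4]
gripper_width: 0.752
finger_force: 0.0
```

```bash
python3 - <<'E'
from h import *
goto(485.5,9.6,46,9.15)
T=pose(); Ti=np.linalg.inv(T)
for n in("side","wrist"):
    c,W=cloud(n); P=W.reshape(-1,3); P=P[~np.isnan(P[:,0])]
    Q=P[((P>(440,-20,76))&(P<(500,40,120))).all(1)]
    if len(Q)>9: print(n,len(Q),cv2.minAreaRect(Q[:,:2].astype(np.float32)),np.percentile(Q[:,2],[2,50,98]).round(1))
    Q=P@Ti[:3,:3].T+Ti[:3,3]
    Q=Q[(np.abs(Q[:,0])<60)&(np.abs(Q[:,1])<70)&(Q[:,2]<0)&(Q[:,2]>-150)]
    for lo in range(-150,0,8):
        k=Q[(Q[:,2]>=lo)&(Q[:,2]<lo+8)]
        if len(k)>3: print(lo,len(k),"x",np.percentile(k[:,0],[1,99]).round(),"y",np.percentile(k[:,1],[1,99]).round())
E
```

```text
t 27.63 tcp [483.3  10.  235.6] yaw 9.23 F [-0.2  0.2 -0.4] w 0.752
shift [0.0126 0.0044 0.9481] turn [-0.0003  0.001   0.0006]
side 79 ((485.22100830078125, 10.518383979797363), (21.785436630249023, 38.978763580322266), 15.355905532836914) [ 93.7 107.7 113.7]
-150 15 x [-3. 12.] y [-39.  38.]
-142 163 x [-11.  14.] y [-67.  66.]
-134 119 x [-11.  21.] y [-68.  66.]
-126 89 x [ 3. 20.] y [-66.  64.]
-118 65 x [ 6. 18.] y [-66.  66.]
-110 71 x [-1. 18.] y [-64.  65.]
-102 83 x [-8. 18.] y [-64.  62.]
-94 70 x [-11.  16.] y [-64.  61.]
-86 97 x [-10.  15.] y [-60.  61.]
-78 26 x [ 6. 14.] y [-60.  51.]
-70 14 x [ 7. 13.] y [-46.  42.]
-62 21 x [-3. 12.] y [-46.  45.]
-54 25 x [-7. 12.] y [-45.  45.]
-46 19 x [-5. 11.] y [-46.  42.]
wrist 1050 ((487.2677917480469, 9.492755889892578), (27.861398696899414, 39.32722854614258), 10.034367561340332) [ 90.6 106.  111. ]
-126 103 x [19. 20.] y [-17.  16.]
-118 4556 x [10. 19.] y [-65.  65.]
-110 10563 x [ 4. 17.] y [-65.  65.]
-102 6275 x [-8. 17.] y [-64.  65.]
-94 6923 x [-11.  16.] y [-64.  64.]
-86 6052 x [-11.  13.] y [-63.  63.]
-78 1304 x [ 4. 14.] y [-59.  59.]
-70 1446 x [-10.  11.] y [-43.  42.]
-62 1228 x [-11.  11.] y [-45.  45.]
-54 1030 x [-11.  11.] y [-45.  45.]
-46 862 x [-11.  11.] y [-45.  45.]
-38 360 x [-11.  11.] y [-39.  40.]
```

Request:
{"name": "step_arm", "arguments": {
  "moves": [
    [[0.012,0.002,0.04,0,0,0],[0.012,0.002,0.12,0,0,0],[0.012,0.002,0.23,0,0,0],[0.012,0.002,0.35,0,0,0],[0.012,0.002,0.47,0,0,0],[0.012,0.002,0.59,0,0,0],[0.012,0.002,0.7,0,0,0],[0.012,0.002,0.79,0,0,0],[0.012,0.002,0.87,0,0,0],[0.012,0.002,0.93,0,0,0],[0.012,0.002,0.96,0,0,0],[0.012,0.002,0.96,0,0,0],[0.012,0.002,0.96,0,0,0]]
  ]
}}

```text
clock: 28.82
tcp_pos: [486.6, 9.9, 45.2]
orientation: [0.0, 0.997, 0.08, 0.0]
wrist_force: [-0.3, -0.3, -0.1]
gripper_width: 0.752
finger_force: 0.0
```

Request:
{"name": "step_arm", "arguments": {
  "moves": [
    [[0,0,0,0,0,0],[0,0,0,0,0,0],[0,0,0,0,0,0],[0,0,0,0,0,0],[0,0,0,0,0,0],[0,0,0,0,0,0]]
  ],
  "jaw": 0,
  "grip_force": 45
}}

```text
clock: 29.32
tcp_pos: [487.5, 9.4, 46.6]
orientation: [0.001, 0.997, 0.08, 0.001]
wrist_force: [-1.2, -3.1, 7.3]
gripper_width: 0.425
finger_force: 45.0
```

Request:
{"name": "step_arm", "arguments": {
  "moves": [
    [[-0.01,0,0,0,0,0],[-0.02,0,0,0,0,0],[-0.03,0,0,0,0,0],[-0.04,0,0,0,0,0],[-0.05,0,0,0,0,0],[-0.06,0,0,0,0,0],[-0.07,0,0,0,0,0],[-0.075,0,0,0,0,0],[-0.075,0,0,0,0,0],[-0.075,0,0,0,0,0]]
  ]
}}

```text
clock: 30.15
tcp_pos: [473.2, 7.1, 46.5]
orientation: [0.001, 0.997, 0.08, 0.002]
wrist_force: [2.8, -3.1, 6.2]
gripper_width: 0.419
finger_force: 45.6
```

```bash
python3 - <<'E'
from h import *
for n in("side",):
    c,W=cloud(n); P=W.reshape(-1,3); P=P[~np.isnan(P[:,0])]
    Q=P[((P>(440,-10,90))&(P<(500,28,120))).all(1)]
    if len(Q)>9: print(n,len(Q),cv2.minAreaRect(Q[:,:2].astype(np.float32)),np.percentile(Q[:,2],[2,50,98]).round(1))
goto(480,9,46,9.1)
E
```

```text
side 114 ((476.5626220703125, 9.024961471557617), (30.221141815185547, 37.600852966308594), 1.7267944812774658) [ 91.5 104.6 113.2]
t 30.2 tcp [473.2   7.1  46.5] yaw 9.19 F [ 2.8 -2.6  6.4] w 0.425
shift [ 0.0352 -0.0041  0.0028] turn [ 0.0008 -0.0017  0.0007]
```

It moved out 14.5 mm and the pull force dropped. I'll let go and rise.

Request:
{"name": "step_arm", "arguments": {
  "moves": [
    [[0,0,0,0,0,0],[0,0,0,0,0,0],[0,0,0,0,0,0],[0,0,0,0,0,0],[0,0,0,0,0,0],[0,0,-0.04,0,0,0],[0,0,-0.12,0,0,0],[0,0,-0.23,0,0,0],[0,0,-0.36,0,0,0],[0,0,-0.49,0,0,0],[0,0,-0.62,0,0,0],[0,0,-0.75,0,0,0],[0,0,-0.86,0,0,0],[0,0,-0.94,0,0,0],[0,0,-0.98,0,0,0],[0,0,-0.98,0,0,0]]
  ],
  "jaw": 75
}}

```text
clock: 31.53
tcp_pos: [472.6, 7.6, 243.8]
orientation: [0.0, 0.997, 0.08, 0.002]
wrist_force: [-0.4, -0.7, 0.5]
gripper_width: 0.754
finger_force: 0.0
```

```bash
python3 - <<'E'
from h import *
print(r.sense()["clock"])
for n in("side","wrist"):
    c,W=cloud(n); P=W.reshape(-1,3); P=P[~np.isnan(P[:,0])]
    if n=="side": save("end",cv2.resize(c[110:310,180:480],(780,520)))
    for lo,hi in(((530,-150,143),(780,130,160)),((440,-20,80),(500,40,120)),((350,60,60),(445,160,140)),((330,-130,40),(430,-40,100)),((620,120,100),(800,300,260)),((640,-300,100),(800,-170,260))):
        Q=P[((P>lo)&(P<hi)).all(1)]
        if len(Q)>9: print(n,len(Q),cv2.minAreaRect(Q[:,:2].astype(np.float32)),np.percentile(Q[:,2],[2,50,98]).round(1))
E
```

```text
31.5333
side 3764 ((631.3889770507812, -12.018783569335938), (197.98023986816406, 185.49105834960938), 9.140633583068848) [144.2 147.9 151.5]
side 124 ((475.93499755859375, 8.366222381591797), (30.520109176635742, 38.28977584838867), 6.605085372924805) [ 84.  103.6 113.1]
side 181 ((389.5133361816406, 101.5937271118164), (33.860782623291016, 37.52396774291992), 53.57134246826172) [ 61.3  84.4 113. ]
side 183 ((383.34503173828125, -78.72364807128906), (55.31425476074219, 50.820716857910156), 18.281417846679688) [40.5 57.4 72.1]
side 620 ((711.7261962890625, 218.27313232421875), (83.44970703125, 66.67723083496094), 46.68193054199219) [105.9 137.6 207.8]
side 72 ((753.1387939453125, -208.7531280517578), (110.56233978271484, 12.598132133483887), 35.33821105957031) [111.7 173.  248.7]
wrist 21833 ((589.6190185546875, -20.20142364501953), (58.72665786743164, 184.08953857421875), 9.144026756286621) [145.5 147.1 148.6]
wrist 1263 ((480.2353820800781, 8.180061340332031), (42.49367141723633, 38.829933166503906), 9.871078491210938) [ 91.4 103.5 110.9]
wrist 1374 ((387.0129089355469, 98.19850158691406), (36.96638107299805, 36.87376403808594), 12.8385648727417) [ 61.   87.  111.5]
wrist 833 ((383.94439697265625, -78.0367660522461), (53.187374114990234, 51.10260009765625), 7.85316276550293) [40.8 57.9 70.1]
```

View pics/end.png

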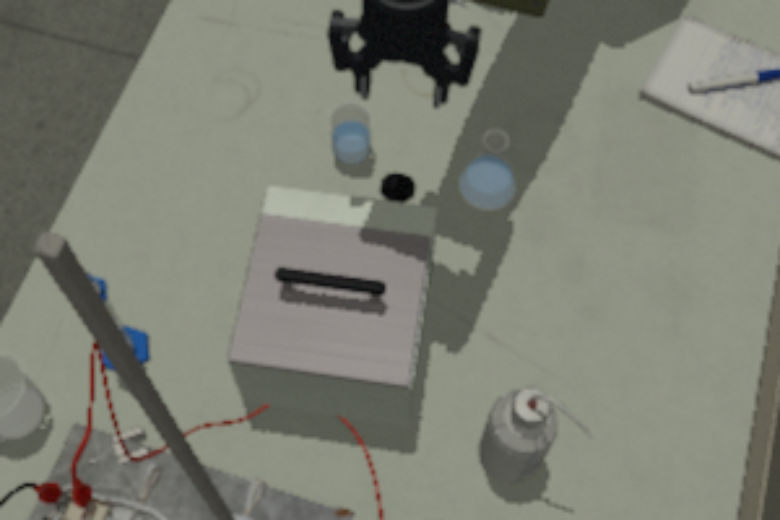

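The lid is seated at px (335, 290). The knob at (398, 187) stays about 14 mm out, and the glassware is where it was. Handing in.

```bash
python3 -c "
from workcell import order
print(order.hand_in())"
```

```text
the job is handed in; nothing more can be done
None
```

The job is handed in (no verdict came back): the basket stands in the tub, the lid is fully seated, the lamp knob stays out by itself, and the glassware looks undisturbed, all in about 32 of the 72 s allowed.

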